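# Move a row of turned pieces to the finishing tray in the same order

### The job

The four turned pieces standing in the one tray are dry: carry them over to the empty tray, one upright in each bay, so that they stand in the same left-to-right order there as they did at the start. Set them down rather than dropping them, tip none over, and leave the sanding block, the scrubbing brush and the round blank where they are.

Things in the scene. Friction and masses are not known exactly. Their poses are not given: they have to be found in the camera images.
- full_tray: Holds the four pieces at the start, one in each bay. Low dark-walled wooden tray fixed to the bench, 366 (y) x 98 (x) mm; floor 6 mm thick, walls and dividers 6 mm thick, tops 18 mm above the bench. Four bays in a row, 86 x 84 mm inside, centres at y = +135 (leftmost), +45, -45, -135 mm. Origin: centre of underside; x away from the robot, y to its left, turned up to 0.2 rad.
- empty_tray: Empty at the start, left or right of the full one. Low dark-walled wooden tray fixed to the bench, 366 (y) x 98 (x) mm; floor 6 mm thick, walls and dividers 6 mm thick, tops 18 mm above the bench. Four bays in a row, 86 x 84 mm inside, centres at y = +135 (leftmost), +45, -45, -135 mm. Origin: centre of underside; x away from the robot, y to its left, turned up to 0.2 rad.
- maple_cone_mid (a point): Pale maple turned blank with a gentle waist, 66 mm across at the foot, 56 mm at the top, 149 mm high, 0.18 kg; grip its top end, 56 mm across, 45 to 70 mm above this point. This point: on the axis, half-way up; z up. Stands upright, round: grip from any side; pieces stand 90 mm apart, so fingers go best in front of and behind the row.
- bead_spindle_mid (a point): Pale beaded spindle, 52 mm across at the foot, 187 mm high, the tallest piece, 0.16 kg; grip its top bead, 48 mm across, 50 to 75 mm above this point. This point: on the axis, half-way up; z up. Stands upright, round: grip from any side; pieces stand 90 mm apart, so fingers go best in front of and behind the row.
- amber_pot_mid (a point): Little amber-brown pot, open at the top with a dark inside, the shortest piece: 69 mm high, 63 mm across at the rim, 52 mm at the foot, 0.1 kg. Grip it across the outside of the rim, 10 to 30 mm above this point. This point: on the axis, half-way up; z up. Stands upright, round: grip from any side; pieces stand 90 mm apart, so fingers go best in front of and behind the row.
- candlestick_mid (a point): Small brown turned candlestick, 128 mm high, foot 58 mm across, 0.15 kg; grip its straight top cup, 44 mm across, 37 to 60 mm above this point. This point: on the axis, half-way up; z up. Stands upright, round: grip from any side; pieces stand 90 mm apart, so fingers go best in front of and behind the row.
- sand_block: Dark brown sanding block, 64 x 100 x 36 mm high, loose behind the trays; leave it. Origin: centre of its underside.
- scrub_brush: Grey scrubbing brush with a bow handle, 30 x 85 x 55 mm high, loose behind the trays; leave it. Origin: centre of its underside.
- ring_disc: Flat round wooden blank, 109 mm across, 31 mm high, loose behind the trays; leave it. Origin: centre of its underside.
Mind the look-alikes: they are no part of the job. What is shaped like the part that bears maple_cone_mid but pink is not meant.

How it is judged:
By the outcome, as a careful person would: the job done as asked, in the order asked, and still so for the second after the job is handed in, with the robot touching nothing.
It also fails if it takes over 112 s, if anything falls off the work surface, if the arm or the gripper's body presses on something with over 40 N, if the wrist force passes 120 N, or if a joint passes its speed limit or range.

### The arm

A 7-joint arm with a two-finger parallel gripper is mounted at the origin on the work surface; the furniture and walls round the work are solid. World frame = base frame: x ahead of the robot, y to its left, z up, the work surface at z = 0. Lengths are in m, angles in rad, forces in N, time in s.
With the tool pointing down it reaches from about 0.4 to 0.85 m from the base axis. Payload 4.5 kg.
Tool frame: the origin (TCP) lies midway between the tips of the shut fingers; the grasp point (between the pads) lies 19 mm behind it; z points along the fingers, y is the line along which they close (so a half turn about z gives the same grasp; the last joint's range is limited). The gripper opens to 88 mm and grips with 3 to 60 N. Pads are 18 mm wide; open, the fingers measure 123 mm over their backs; the gripper's body (75 mm by 187 mm) begins 45 mm behind the grasp point.
Start: joints at [0.034, 0.689, -0.195, 1.565, 0.157, 0.902, -0.215], TCP at [0.625, 0, 0.2] pointing down, gripper open.
Joint ranges: [-3.01, 3.01], [-0.46, 2.08], [-1.47, 1.51], [0.13, 2.56], [-1, 4.14], [0.04, 2.09], [-2.66, 2.66]. Speed limits (rad/s): [2.57, 2.57, 3.14, 3.14, 3.14, 3.14, 3.14].

### API

Orientations are given as a unit quaternion [x, y, z, w].
In Python, from plant import r gives the robot as it stands. The module is installed in compiled form; this text tells all that it offers.
- The arm moves only by the tool step_arm, never from a script. Its argument "series" is a list of rows, each a list of 7 numbers: the shift along the world's x, y, z in mm, then the turn, a rotation vector about the world's x, y, z in rad, then the closure, from 0 (fully open) to 1 (shut). A call has 1 to 20 rows; each row shifts and turns the commanded pose from where the row before left it; what a row does not reach is not made up. A row lasts 1/10 s, in which the tool goes at most 50 mm and 8.59 degrees, less where a joint would pass 70% of its speed; a pose out of reach is approached as far as the arm can. A call is refused whole if a number of a shift passes 50 or a number of a turn 0.15, either way. A call with a gripper value outside its range is refused whole. The fingers move at their own pace and stop on an object; "force" is the grip in N (left out, the last holds). Time passes only in rows, so rows that do not move let the fingers close. It gives the time, the measured TCP pose, the force, the opening and the grip force at its end, in the units of the state.
- r.get_state(): the state, without advancing time (a new reading comes with each control period).
- r.snapshot(name): name is "scene" or "side" or "wrist"; returns (picture, depth): 384x512x3 uint8, blue, green, red; 384x512 float32, m along the optical axis (not along the pixel's ray), 0 where there is no reading.
- r.get_calibration(name): a dict with "intrinsics" (3x3 intrinsics, pixels), "dist_coeffs" ([k1, k2, p1, p2, k3] as OpenCV has them; the pictures are not rectified), "pose" (4x4, takes a point from camera to world coordinates). Camera axes: x right, y up, looking along -z (the intrinsics and any distortion apply to the point x, -y, -z); pixel columns grow to the right and rows downward; lengths in m; the calibration is good to about 2 mm. A picture is of the moment at which its call begins: read the wrist's pose just before it. get_calibration takes no time and is no camera call; for the wrist camera it gives the pose at the moment of the call.
- r.finish_job(): hands the job in; it is judged then, once.
The state is a dict: "clock": time; "q": joint angles; "qd": joint speeds; "joint_torque": joint torques, N m; "tool_pos": TCP position; "eef_rot": TCP orientation; "contact_force": force on the tool from outside, world axes, zero at the start; "moment": the same for the moment, N m; "opening": opening from 0.0 (shut) to 1.0 (fully open); "finger_force": force on a finger pad.
Only numpy, scipy, OpenCV 4.12 (cv2) and the standard library are available. Lean on these libraries where they do the work, as an engineer would, in place of code of your own. Each camera call takes 0.05 s, during which the arm holds its last target. There are 200 camera calls.

## Working session

There is one attempt and no reset: what is moved stays moved. The work goes in short steps, Python scripts to look and compute and a tool call to move; the robot and the scene stay as the last step left them, time stands still between calls to the robot, and variables do not carry over. Pictures are saved under pics/ and viewed, at most 14 in all, crops included, and the job is handed in when it is done.

Besides the shell and the picture viewer there is one more tool, called after "Request:" in YAML: its name, and indented under it one key for each argument. step_arm: Moves the arm, as the interface text tells. Its arguments: {"type":"object","properties":{"series":{"type":"array"},"force":{"type":"number"}},"required":["series"]}

```bash
mkdir -p pics
python3 - <<'E'
from plant import r
import cv2,numpy as np
for n in ("scene","side"):
    p,d=r.snapshot(n); cv2.imwrite(f"pics/{n}0.png",p); np.savez(f"pics/{n}0.npz",p=p,d=d)
    c=r.get_calibration(n); print(n,c["intrinsics"],c["dist_coeffs"],np.round(c["pose"],3), (d>0).mean())
print(r.get_state())
E
```

```text
scene [[490.25942668   0.         253.01969825]
 [  0.         490.25942668 189.23850507]
 [  0.           0.           1.        ]] [-0.20203203  0.          0.          0.          0.        ] [[-0.456  0.508 -0.731 -0.566]
 [-0.89  -0.27   0.368  0.533]
 [-0.01   0.818  0.575  1.052]
 [ 0.     0.     0.     1.   ]] 0.9956766764322916
side [[370.12827884   0.         253.35544229]
 [  0.         370.12827884 194.23773984]
 [  0.           0.           1.        ]] [-0.05541578  0.          0.          0.          0.        ] [[-0.899  0.238 -0.368  0.169]
 [-0.439 -0.482  0.758  0.836]
 [ 0.003  0.843  0.538  0.707]
 [ 0.     0.     0.     1.   ]] 0.9959869384765625
{'clock': 0.1, 'q': array([ 0.03376915,  0.68991092, -0.19449331,  1.56622209,  0.15731799,
        0.90249616, -0.21509981]), 'qd': array([ 3.57081601e-05, -8.15640954e-04,  6.73444942e-05, -9.63063629e-04,
       -5.66826442e-04,  4.91592374e-04,  1.32028122e-06]), 'joint_torque': array([-3.08775299e-03, -5.28501892e+01, -1.27141513e+00, -1.53837240e+01,
       -5.25604945e-02,  1.96265515e-03,  5.71585565e-05]), 'tool_pos': array([ 6.24378350e-01, -4.87552786e-05,  1.99687646e-01]), 'eef_rot': array([ 7.07072723e-01,  7.07140359e-01, -6.32100129e-04, -5.26959730e-04]), 'contact_force': array([-0.27947014,  0.16920817,  0.03688924]), 'moment': array([ 0.0149845 , -0.02958072, -0.00868819]), 'finger_force': 0.0, 'opening': 0.9971580414720043}
```

View pics/scene0.png

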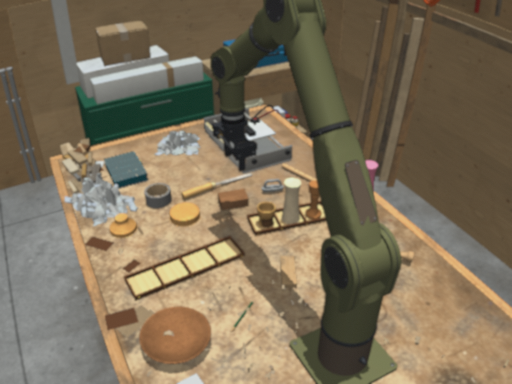

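View pics/side0.png

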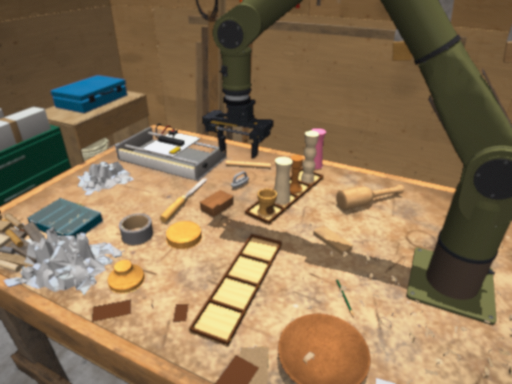

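The scene view shows the full tray at about (288,215), and from left to right it holds the pot (266,213), the cone (291,200) and the candlestick (315,200). The arm hides the spindle. The empty tray is at (185,266). The side view shows all four: pot (267,200), cone (283,178), candlestick (297,172) and spindle (310,155), with the pink look-alike behind them. Next I'll measure.

```bash
cat > h.py <<'E'
import cv2,numpy as np
from plant import r
def rays(c,uv):
    n=cv2.undistortPoints(np.float64(uv).reshape(-1,1,2),c["intrinsics"],np.array(c["dist_coeffs"])).reshape(-1,2)
    d=np.c_[n[:,0],-n[:,1],-np.ones(len(n))]
    return c["pose"][:3,3], d@c["pose"][:3,:3].T
def plane(c,uv,z):
    o,d=rays(c,uv); return o+d*((z-o[2])/d[:,2])[:,None]
def cloud(c,d):
    v,u=np.mgrid[:384,:512]; o,dr=rays(c,np.c_[u.ravel(),v.ravel()])
    return (o+dr*d.reshape(-1,1)).reshape(384,512,3)
def bays(c,p,d,zr=(0,0.014),z=0.006):
    P=cloud(c,d); hsv=cv2.cvtColor(p,cv2.COLOR_BGR2HSV)
    m=((hsv[...,0]>15)&(hsv[...,0]<38)&(hsv[...,1]>50)&(hsv[...,2]>150)&(abs(P[...,2]-.006)<.012)).astype(np.uint8)
    out=[]
    for k in cv2.findContours(m,cv2.RETR_EXTERNAL,cv2.CHAIN_APPROX_NONE)[0]:
        if cv2.contourArea(k)<150: continue
        w=plane(c,k[:,0],z)[:,:2]
        (cx,cy),s,a=cv2.minAreaRect(np.float32(w*1000)); out.append((round(cx),round(cy),np.round(s),round(a,1)))
    return out
E
python3 - <<'E'
from h import *
for n in ("scene","side"):
    f=np.load(f"pics/{n}0.npz");c=r.get_calibration(n);P=cloud(c,f["d"]);print(n)
    for b in bays(c,f["p"],f["d"]):print(b)
    # blobs above the bench in the tray area
    m=((P[...,2]>.03)&(P[...,2]<.25)&(P[...,0]>.4)&(P[...,0]<.8)&(abs(P[...,1])<.45)).astype(np.uint8)
    k,l,s,_=cv2.connectedComponentsWithStats(m)
    for i in range(1,k):
        if s[i,4]>40:
            q=P[l==i]*1000;print(s[i],"min",q.min(0).round(),"max",q.max(0).round())
E
```

```text
scene
(490, 369, array([78., 84.]), 4.1)
(496, 279, array([79., 83.]), 3.9)
(502, 188, array([79., 82.]), 3.0)
(508, 102, array([80., 72.]), 2.9)
(86, -431, array([410., 813.]), 51.7)
(1218, 496, array([345.,  68.]), 1.8)
(779, 106, array([ 959., 1456.]), 63.4)
[264 179  18   8  63] min [ 705. -225.   31.] max [ 733. -162.   57.]
[282 178  19  41 601] min [ 517. -198.   30.] max [ 576. -139.  161.]
[308 181  11  32 262] min [ 509. -260.   30.] max [ 551. -228.  140.]
[218 189  31  16 326] min [680. -92.  30.] max [770.  19.  43.]
[173 203  24  17 152] min [687. 105.  30.] max [774. 184.  36.]
[257 202  19  21 315] min [ 531. -118.   30.] max [597. -53.  79.]
[114 213  17  16 190] min [736. 330.  30.] max [792. 386.  59.]
side
(717, 524, array([ 27., 132.]), 89.9)
(486, 370, array([86., 81.]), 4.5)
(799, 478, array([ 87., 109.]), 65.1)
(492, 279, array([86., 80.]), 3.7)
(-117, 20, array([265.,  50.]), 85.7)
(498, 189, array([88., 79.]), 3.6)
(504, 101, array([88., 72.]), 3.9)
(1139, 113, array([209., 102.]), 52.1)
(511, 264, array([ 537., 1238.]), 77.3)
(295, -190, array([433., 486.]), 85.4)
(1373, 140, array([348.,  35.]), 89.8)
(373, -488, array([ 54., 252.]), 89.5)
(773, -354, array([184.,  43.]), 18.1)
[ 257  131   65   79 1792] min [ 488. -450.   30.] max [596. -48. 195.]
[233 171  14  11  55] min [ 711. -220.   32.] max [ 737. -161.   55.]
[200 190  34  20 348] min [684. -86.  30.] max [764.  21.  38.]
[174 223  20  15  65] min [697. 116.  30.] max [745. 187.  33.]
[113 260  23  20 350] min [741. 331.  30.] max [793. 391.  56.]
```

Request:
step_arm:
  series:
    - [0,0,50,0,0,0,0]
    - [0,0,50,0,0,0,0]
    - [-20,-30,50,0,0,0,0]
    - [-20,-30,0,0,0,0,0]
    - [-25,-40,0,0,0,0,0]
    - [-20,-40,0,0,0,0,0]
    - [0,0,0,0,0,0,0]
    - [0,0,0,0,0,0,0]

```text
clock: 0.9
tool_pos: [0.5431, -0.1354, 0.3409]
eef_rot: [0.708, 0.706, -0.0, -0.0]
contact_force: [-0.1, 2.2, 0.6]
opening: 0.999
finger_force: 0.0
```

Run:
```python
from h import *
c=r.get_calibration("wrist");p,d=r.snapshot("wrist");cv2.imwrite("pics/w1.png",p);np.savez("pics/w1.npz",p=p,d=d,**{k:c[k] for k in c})
c2=r.get_calibration("side");p2,d2=r.snapshot("side");np.savez("pics/s1.npz",p=p2,d=d2);cv2.imwrite("pics/s1.png",cv2.resize(p2[100:260,200:400],(800,640))[:600])
print(r.get_state()["tool_pos"],c["pose"].round(3),c["intrinsics"])
P=cloud(c,d)
for lo,hi in((.065,.085),(.125,.137),(.147,.16),(.185,.198)):
    m=((P[...,2]>lo)&(P[...,2]<hi)&(P[...,1]<-.04)).astype(np.uint8)
    k,l,s,_=cv2.connectedComponentsWithStats(m)
    for i in range(1,k):
        if s[i,4]>100:
            q=P[l==i]*1000;print(lo,s[i],q.min(0).round(),q.max(0).round())
```

```text
[ 0.54421121 -0.13283271  0.34076676] [[ 1.     0.003  0.002  0.542]
 [-0.004  0.964  0.267 -0.068]
 [-0.001 -0.267  0.964  0.526]
 [ 0.     0.     0.     1.   ]] [[343.05895942   0.         254.97444936]
 [  0.         343.05895942 192.71952553]
 [  0.           0.           1.        ]]
0.065 [250  85  50  50 676] [ 536. -114.   65.] [598. -53.  79.]
0.065 [242 157  37  20 136] [ 524. -170.   65.] [ 573. -145.   85.]
0.065 [488 159  24  87 871] [ 878. -275.   65.] [ 891. -149.   73.]
0.065 [  77  194   54   58 1320] [ 283. -283.   65.] [ 364. -197.   74.]
0.065 [221 272  32  18 349] [ 490. -342.   65.] [ 537. -317.   85.]
0.065 [248 347  14  19 118] [ 530. -473.   65.] [ 550. -449.   85.]
0.125 [230 231  35  35 966] [ 510. -271.  125.] [ 553. -228.  137.]
0.147 [ 237  169   49   48 1854] [ 522. -199.  147.] [ 576. -143.  159.]
0.185 [ 210  326   41   37 1268] [ 489. -366.  185.] [ 535. -318.  196.]
```

View pics/w1.png

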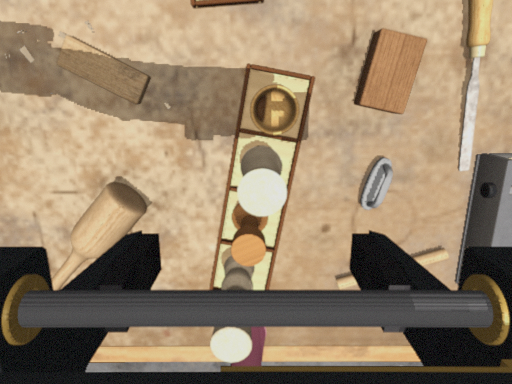

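View pics/s1.png

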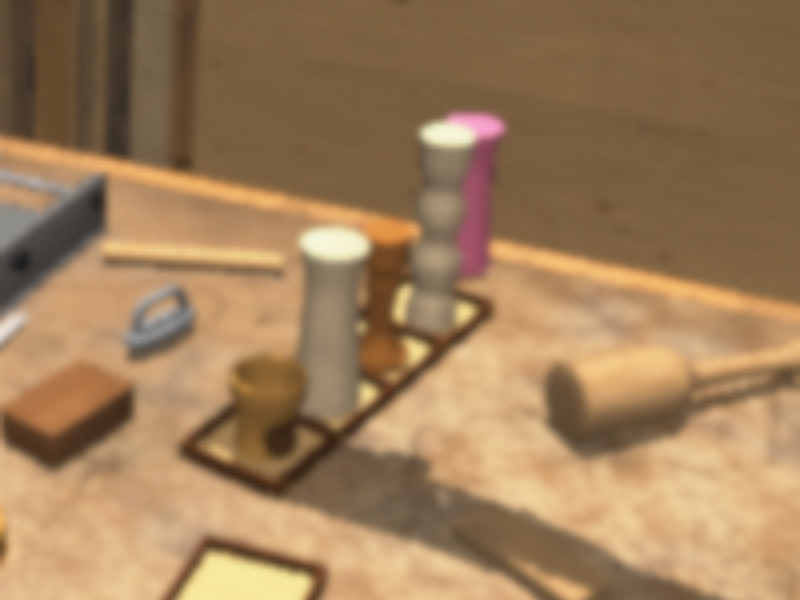

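The wrist view shows, from left to right, the pot (273,108), cone (262,191), candlestick (248,250) and spindle (231,344). The pink piece stands beyond them. The side crop confirms that order. Now I'll cross-check with the side view and get the heights.

Run:
```python
from h import *
c=r.get_calibration("side");ps=np.load("pics/s1.npz");w=np.load("pics/w1.npz")
for n,P in (("wrist",cloud(w,w["d"])),("side",cloud(c,ps["d"]))):
    for nm,x,y in(("pot",567,-84),("cone",549,-171),("cand",531,-250),("spin",512,-342)):
        q=P.reshape(-1,3)*1000;q=q[np.hypot(q[:,0]-x,q[:,1]-y)<40];q=q[q[:,2]>45]
        t=np.percentile(q[:,2],97);s=q[q[:,2]>t-6]
        print(n,nm,"top",t.round(),"bbox mid",((s.min(0)+s.max(0))/2).round()[:2],"circ",[np.round(v) for v in cv2.minEnclosingCircle(np.float32(s[:,:2]))])
    q=P.reshape(-1,3)*1000
    for b in((486,369),(492,279),(498,189),(504,99),(572,-48),(525,-305)):
        s=q[(abs(q[:,0]-b[0])<20)&(abs(q[:,1]-b[1])<20)&(q[:,2]<30)]
        if len(s)>5:print(n,b,"z",np.median(s[:,2]).round(1))
for b in bays(w,w["p"],w["d"]):print(b)
```

```text
wrist pot top 526.0 bbox mid [542. -68.] circ [array([542., -68.]), np.float64(0.0)]
wrist cone top 157.0 bbox mid [ 549. -171.] circ [array([ 549., -171.]), np.float64(28.0)]
wrist cand top 136.0 bbox mid [ 532. -250.] circ [array([ 532., -250.]), np.float64(22.0)]
wrist spin top 195.0 bbox mid [ 512. -342.] circ [array([ 512., -342.]), np.float64(25.0)]
wrist (572, -48) z 7.8
wrist (525, -305) z 26.7
side pot top 624.0 bbox mid [ 552. -101.] circ [array([ 553., -102.]), np.float64(22.0)]
side cone top 460.0 bbox mid [ 547. -153.] circ [array([ 547., -155.]), np.float64(36.0)]
side cand top 134.0 bbox mid [ 531. -248.] circ [array([ 531., -248.]), np.float64(25.0)]
side spin top 193.0 bbox mid [ 512. -337.] circ [array([ 512., -337.]), np.float64(24.0)]
side (486, 369) z 6.0
side (492, 279) z 6.8
side (498, 189) z 5.2
side (504, 99) z 5.3
side (572, -48) z 11.2
side (525, -305) z 14.7
(695, -494, array([ 72., 284.]), 89.9)
(360, -493, array([ 72., 237.]), 89.7)
(550, -348, array([73., 26.]), 78.7)
(486, -339, array([80., 20.]), 79.2)
(565, -268, array([68., 25.]), 79.2)
(504, -250, array([81., 23.]), 79.5)
(553, -166, array([83., 87.]), 79.6)
(315, -226, array([301., 348.]), 79.5)
(291, -57, array([29., 33.]), 86.2)
(570, -77, array([84., 86.]), 79.3)
(561, -162, array([442., 738.]), 89.8)
```

Request:
step_arm:
  series:
    - [8,16,-30,0,0,0,0]
    - [8,16,-40,0,0,0,0]
    - [7,17,-40,0,0,0,0]
    - [0,0,-40,0,0,0,0]
    - [0,0,-40,0,0,0,0]
    - [0,0,-40,0,0,0,0]
    - [0,0,-20,0,0,0,0]
    - [0,0,0,0,0,0,0]
    - [0,0,0,0,0,0,0]
    - [0,0,0,0,0,0,0]

```text
clock: 2.0
tool_pos: [0.5683, -0.0846, 0.0924]
eef_rot: [0.707, 0.707, 0.001, 0.001]
contact_force: [-0.1, -0.8, 1.2]
opening: 1.001
finger_force: 0.0
```

Request:
step_arm:
  series:
    - [-1,0,-20,0,0,0,0]
    - [0,0,-20,0,0,0,0]
    - [0,0,-9,0,0,0,0]
    - [0,0,0,0,0,0,0]
    - [0,0,0,0,0,0,0.1]
    - [0,0,0,0,0,0,0.2]
    - [0,0,0,0,0,0,0.3]
    - [0,0,0,0,0,0,0.4]
    - [0,0,0,0,0,0,0.6]
    - [0,0,0,0,0,0,0.6]
    - [0,0,0,0,0,0,0.6]
    - [0,0,0,0,0,0,0.6]
  force: 15

```text
clock: 3.2
tool_pos: [0.5658, -0.0853, 0.042]
eef_rot: [0.707, 0.707, 0.0, 0.0]
contact_force: [0.2, -0.1, -0.3]
opening: 0.4
finger_force: 0.0
```

The fingers closed past the pot's width with no force on the pads, so I'll look before going on.

Run:
```python
from h import *
for n in("wrist","side"):
    p,d=r.snapshot(n);np.savez(f"pics/{n}2.npz",p=p,d=d)
    if n=="side":p=p[100:260,200:400]
    cv2.imwrite(f"pics/{n}2.png",cv2.resize(p,(512,384)))
a=[cv2.imread(f"pics/{n}2.png") for n in("wrist","side")]
cv2.imwrite("pics/both2.png",cv2.resize(np.hstack(a),(800,300)))
print(r.get_state())
```

```text
{'clock': 3.3, 'q': array([ 0.14539425,  0.85112097, -0.13113282,  1.84701064,  0.22433226,
        0.45774872, -0.14320018]), 'qd': array([-1.20445472e-05, -1.40232797e-03,  1.50891007e-04,  6.32792339e-05,
        1.05287012e-03, -1.45331240e-03, -1.04134544e-03]), 'joint_torque': array([ 2.52472353e-03, -5.27647769e+01, -4.73012589e-01, -8.52674961e+00,
       -2.92813091e-02,  5.19622379e-03,  5.71432156e-05]), 'tool_pos': array([ 0.56577803, -0.08529262,  0.04194977]), 'eef_rot': array([ 7.07100435e-01,  7.07113127e-01, -1.22002899e-06, -1.83408997e-05]), 'contact_force': array([ 0.01872928, -0.80443841,  0.50839155]), 'moment': array([ 0.02173888,  0.0303826 , -0.02061521]), 'finger_force': 0.0, 'opening': 0.39592005430228294}
```

View pics/both2.png

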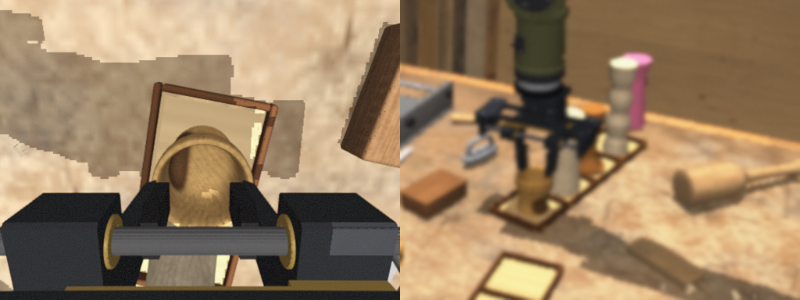

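Run:
```python
from h import *
c=r.get_calibration("wrist");w=np.load("pics/wrist2.npz");s=np.load("pics/side2.npz");s0=np.load("pics/s1.npz");cs=r.get_calibration("side")
for n,P in(("w",cloud(c,w["d"])),("s2",cloud(cs,s["d"])),("s1",cloud(cs,s0["d"]))):
    q=P.reshape(-1,3)*1000
    for z in(20,30,40,50,60,66,72,76,80):
        m=(abs(q[:,0]-567)<50)&(q[:,1]>-125)&(q[:,1]<0)&(abs(q[:,2]-z)<2.5)
        if m.sum()>3:print(n,z,m.sum(),q[m].min(0).round()[:2],q[m].max(0).round()[:2])
```

```text
w 20 2904 [ 517. -106.] [617. -22.]
w 30 2004 [ 549. -102.] [585. -58.]
w 40 817 [ 542. -108.] [591. -71.]
w 50 531 [ 541. -109.] [592. -73.]
w 60 498 [ 540. -110.] [592. -52.]
w 66 677 [ 540. -110.] [592. -52.]
w 72 1097 [ 535. -111.] [598. -52.]
w 76 2043 [ 536. -111.] [598. -52.]
w 80 103 [538. -95.] [594. -53.]
s2 20 51 [ 518. -117.] [615. -20.]
s2 30 15 [542. -79.] [585. -54.]
s2 40 19 [ 539. -106.] [588. -53.]
s2 50 36 [ 539. -108.] [590. -52.]
s2 60 42 [ 534. -109.] [592. -49.]
s2 66 43 [ 535. -110.] [594. -47.]
s2 72 46 [ 535. -112.] [597. -48.]
s2 76 22 [ 534. -109.] [597. -49.]
s2 80 8 [543. -88.] [591. -76.]
s1 20 41 [ 522. -116.] [616. -20.]
s1 30 20 [542. -90.] [579. -55.]
s1 40 16 [ 540. -102.] [585. -56.]
s1 50 30 [ 537. -109.] [590. -54.]
s1 60 43 [ 536. -109.] [592. -47.]
s1 66 52 [ 535. -112.] [594. -49.]
s1 72 62 [ 534. -111.] [594. -49.]
s1 76 25 [ 536. -110.] [595. -49.]
```

Run:
```python
import cv2,numpy as np
a=np.load("pics/side2.npz")["p"][170:225,235:300];b=np.load("pics/s1.npz")["p"][170:225,235:300]
w=np.load("pics/wrist2.npz")["p"][80:384,100:420]
cv2.imwrite("pics/cmp.png",np.hstack([cv2.resize(x,(390,330),interpolation=2) for x in(a,w)]))
```

```text
(no output)
```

View pics/cmp.png

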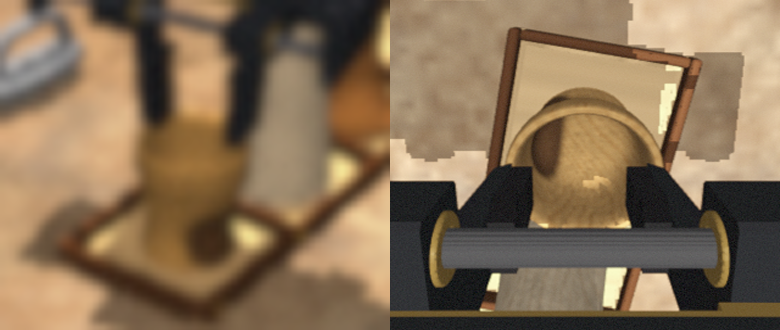

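Run:
```python
from h import *
c=r.get_calibration("wrist");w=np.load("pics/wrist2.npz");s=np.load("pics/side2.npz");cs=r.get_calibration("side")
for n,cc,f in(("w",c,w),("s",cs,s)):
    P=cloud(cc,f["d"])*1000;dark=f["p"].max(2)<70
    for z in range(35,150,8):
        m=dark&(abs(P[...,0]-567)<70)&(abs(P[...,1]+85)<35)&(abs(P[...,2]-z)<4)
        L=P[m&(P[...,0]<567)];R=P[m&(P[...,0]>567)]
        print(n,z,[(len(a),a[:,0].min().round(),a[:,0].max().round(),a[:,1].min().round(),a[:,1].max().round()) for a in(L,R) if len(a)])
```

```text
w 35 [(29, np.float64(543.0), np.float64(548.0), np.float64(-98.0), np.float64(-73.0))]
w 43 [(143, np.float64(542.0), np.float64(549.0), np.float64(-98.0), np.float64(-74.0))]
w 51 [(3, np.float64(543.0), np.float64(543.0), np.float64(-92.0), np.float64(-91.0))]
w 59 []
w 67 [(2, np.float64(545.0), np.float64(545.0), np.float64(-100.0), np.float64(-99.0))]
w 75 []
w 83 [(166, np.float64(535.0), np.float64(547.0), np.float64(-95.0), np.float64(-75.0)), (142, np.float64(582.0), np.float64(595.0), np.float64(-95.0), np.float64(-75.0))]
w 91 [(330, np.float64(533.0), np.float64(547.0), np.float64(-95.0), np.float64(-75.0)), (334, np.float64(582.0), np.float64(596.0), np.float64(-95.0), np.float64(-75.0))]
w 99 [(461, np.float64(533.0), np.float64(547.0), np.float64(-95.0), np.float64(-75.0)), (465, np.float64(582.0), np.float64(597.0), np.float64(-95.0), np.float64(-75.0))]
w 107 [(502, np.float64(532.0), np.float64(547.0), np.float64(-92.0), np.float64(-74.0)), (523, np.float64(582.0), np.float64(597.0), np.float64(-93.0), np.float64(-75.0))]
w 115 [(438, np.float64(531.0), np.float64(
[... 1769 characters left out ...]
, np.float64(-71.0)), (9, np.float64(583.0), np.float64(592.0), np.float64(-79.0), np.float64(-72.0))]
s 123 [(10, np.float64(530.0), np.float64(543.0), np.float64(-83.0), np.float64(-73.0)), (12, np.float64(582.0), np.float64(594.0), np.float64(-86.0), np.float64(-72.0))]
s 131 [(8, np.float64(528.0), np.float64(537.0), np.float64(-78.0), np.float64(-73.0)), (11, np.float64(587.0), np.float64(594.0), np.float64(-88.0), np.float64(-72.0))]
s 139 [(5, np.float64(589.0), np.float64(596.0), np.float64(-79.0), np.float64(-73.0))]
s 147 [(2, np.float64(522.0), np.float64(524.0), np.float64(-53.0), np.float64(-51.0)), (3, np.float64(590.0), np.float64(592.0), np.float64(-87.0), np.float64(-69.0))]
```

The wrist and side depths agree that the fingertips are at z of about 80 mm, while the state reports 42 mm. That means they closed in the air above the rim and the pot hasn't moved. Before correcting for the offset, I'll check the earlier images to see whether it's constant.

Run:
```python
from h import *
cs=r.get_calibration("side");sc=r.get_calibration("scene")
for nm,cc,f,(x,y,z) in (("side0",cs,"side0",(625,0,200)),("scene0",sc,"scene0",(625,0,200)),("s1",cs,"s1",(543.5,-133,341)),("s2",cs,"side2",(566,-85,42))):
    f=np.load(f"pics/{f}.npz");P=cloud(cc,f["d"])*1000;dark=f["p"].max(2)<75
    m=dark&(abs(P[...,0]-x)<80)&(abs(P[...,1]-y)<14)&(P[...,2]>70)
    q=P[m]; print(nm,z,"lowest dark",np.sort(q[:,2])[:12].round())
print(r.get_calibration("wrist")["pose"][:3,3], r.get_state()["tool_pos"])
```

```text
side0 200 lowest dark [237. 237. 238. 238. 239. 240. 242. 242. 243. 243. 243. 243.]
scene0 200 lowest dark [242. 242. 243. 244. 244. 244. 245. 245. 246. 246. 246. 246.]
s1 341 lowest dark [380. 380. 381. 382. 383. 383. 383. 383. 383. 384. 385. 385.]
s2 42 lowest dark [82. 84. 84. 85. 86. 87. 87. 87. 89. 90. 90. 90.]
[ 0.56472018 -0.01753266  0.22731499] [ 0.56577803 -0.08529262  0.04194977]
```

The offset is constant in all four images: the tips are about 37 mm higher than the reported TCP (the text's tool data seems wrong for this gripper), while x and y agree. I'll work with tip = reported z + 37 mm. Next I open above the rim, recentre on the measured rim centre (566.5, -81) and descend in stages.

Request:
step_arm:
  series:
    - [0,0,5,0,0,0,0.3]
    - [1,4,0,0,0,0,0]
    - [0,0,0,0,0,0,0]
    - [0,0,0,0,0,0,0]
    - [0,0,0,0,0,0,0]
    - [0,0,0,0,0,0,0]
    - [0,0,0,0,0,0,0]
    - [0,0,0,0,0,0,0]
    - [0,0,-8,0,0,0,0]
    - [0,0,-8,0,0,0,0]
    - [0,0,-8,0,0,0,0]
    - [0,0,0,0,0,0,0]
    - [0,0,0,0,0,0,0]

```text
clock: 4.6
tool_pos: [0.5665, -0.0813, 0.0225]
eef_rot: [0.707, 0.707, -0.0, -0.0]
contact_force: [-0.4, 0.2, 0.8]
opening: 1.001
finger_force: 0.0
```

Request:
step_arm:
  series:
    - [0,0,-8,0,0,0,0]
    - [0,0,-8,0,0,0,0]
    - [0,0,0,0,0,0,0]
    - [0,0,0,0,0,0,0]

```text
clock: 5.0
tool_pos: [0.5666, -0.0813, 0.0067]
eef_rot: [0.707, 0.707, -0.0, -0.0]
contact_force: [0.1, 0.3, -0.2]
opening: 0.998
finger_force: 0.0
```

Request:
step_arm:
  series:
    - [0,0,0,0,0,0,0.1]
    - [0,0,0,0,0,0,0.2]
    - [0,0,0,0,0,0,0.3]
    - [0,0,0,0,0,0,0.4]
    - [0,0,0,0,0,0,0.5]
    - [0,0,0,0,0,0,0.5]
    - [0,0,0,0,0,0,0.5]
    - [0,0,0,0,0,0,0.5]
  force: 15

```text
clock: 5.8
tool_pos: [0.567, -0.0814, 0.0072]
eef_rot: [0.707, 0.707, 0.0, 0.0]
contact_force: [-0.0, -1.1, 3.2]
opening: 0.686
finger_force: 14.9
```

The pot is gripped (opening about 60 mm, 15 N). Lifting and carrying it now.

Request:
step_arm:
  series:
    - [0,0,10,0,0,0,0.5]
    - [0,0,25,0,0,0,0.5]
    - [0,0,25,0,0,0,0.5]
    - [-4,20,10,0,0,0,0.5]
    - [-6,35,0,0,0,0,0.5]
    - [-6,35,0,0,0,0,0.5]
    - [-6,35,0,0,0,0,0.5]
    - [-6,35,0,0,0,0,0.5]
    - [-6,35,0,0,0,0,0.5]
    - [-6,35,0,0,0,0,0.5]
    - [-6,35,0,0,0,0,0.5]
    - [-6,35,0,0,0,0,0.5]
    - [-6,35,0,0,0,0,0.5]
    - [-6,35,0,0,0,0,0.5]
    - [-6,35,0,0,0,0,0.5]
    - [-6,30,0,0,0,0,0.5]
    - [-4,15,0,0,0,0,0.5]
    - [0,0,0,0,0,0,0.5]
    - [0,0,0,0,0,0,0.5]

```text
clock: 7.7
tool_pos: [0.4872, 0.3665, 0.077]
eef_rot: [0.708, 0.707, -0.001, 0.001]
contact_force: [0.2, 0.2, -1.0]
opening: 0.687
finger_force: 15.0
```

Run:
```python
from h import *
c=r.get_calibration("wrist");p,d=r.snapshot("wrist");cv2.imwrite("pics/w3.png",p)
for b in bays(c,p,d):print(b)
print(r.get_state()["tool_pos"])
s,_=r.snapshot("scene");cv2.imwrite("pics/b3.png",cv2.resize(np.hstack([p,s]),(800,300)))
```

```text
(494, 214, array([23., 87.]), 90.0)
(407, 220, array([70., 43.]), 6.6)
(570, 222, array([51., 41.]), 0.1)
(427, 341, array([12., 19.]), 61.0)
(367, 334, array([76., 67.]), 42.9)
(484, 376, array([86., 71.]), 3.7)
(495, 390, array([214., 396.]), 89.7)
[0.48764376 0.36569958 0.07698378]
```

View pics/b3.png

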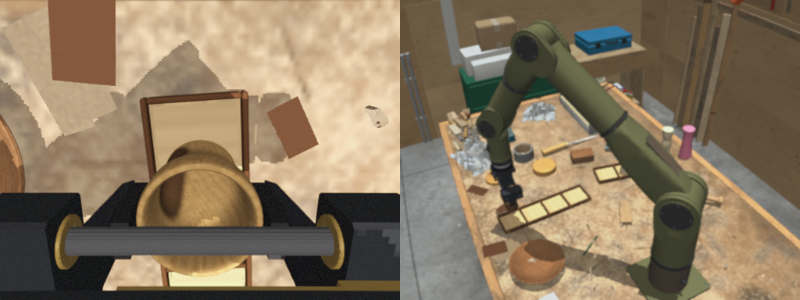

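The wrist image shows the pot upright in the gripper above the leftmost bay. The bay centre measures about (485, 369), so I'm shifting slightly and lowering.

Request:
step_arm:
  series:
    - [-2,3,-20,0,0,0,0.5]
    - [0,0,-20,0,0,0,0.5]
    - [0,0,-15,0,0,0,0.5]
    - [0,0,-8,0,0,0,0.5]
    - [0,0,-4,0,0,0,0.5]
    - [0,0,-1,0,0,0,0.5]
    - [0,0,-1,0,0,0,0.5]
    - [0,0,0,0,0,0,0.5]
    - [0,0,0,0,0,0,0.5]

```text
clock: 8.7
tool_pos: [0.4851, 0.372, 0.0085]
eef_rot: [0.707, 0.707, 0.0, 0.0]
contact_force: [1.3, 1.1, -0.8]
opening: 0.689
finger_force: 15.0
```

Request:
step_arm:
  series:
    - [0,-2,-0.5,0,0,0,0.5]
    - [0,0,-0.5,0,0,0,0.5]
    - [0,0,0,0,0,0,0.5]
    - [0,0,0,0,0,0,0.5]

```text
clock: 9.1
tool_pos: [0.4849, 0.3695, 0.0073]
eef_rot: [0.707, 0.707, 0.0, 0.0]
contact_force: [-0.6, -1.0, 2.4]
opening: 0.684
finger_force: 15.0
```

It's touching down (+2.4 N), so I'm releasing and heading for the cone.

Request:
step_arm:
  series:
    - [0,0,0,0,0,0,0.25]
    - [0,0,0,0,0,0,0.15]
    - [0,0,0,0,0,0,0]
    - [0,0,0,0,0,0,0]
    - [0,0,0,0,0,0,0]
    - [0,0,0,0,0,0,0]
    - [0,0,15,0,0,0,0]
    - [0,0,25,0,0,0,0]
    - [0,0,35,0,0,0,0]
    - [0,0,40,0,0,0,0]
    - [0,0,30,0,0,0,0]
    - [2,-30,0,0,0,0,0]
    - [4,-40,0,0,0,0,0]
    - [4,-40,0,0,0,0,0]
    - [4,-40,0,0,0,0,0]
    - [4,-40,0,0,0,0,0]
    - [4,-40,0,0,0,0,0]
    - [4,-40,0,0,0,0,0]
    - [4,-40,0,0,0,0,0]
    - [4,-40,0,0,0,0,0]

```text
clock: 11.1
tool_pos: [0.5191, 0.018, 0.1532]
eef_rot: [0.707, 0.707, 0.001, 0.001]
contact_force: [0.7, 0.4, 0.7]
opening: 1.0
finger_force: 0.0
```

Run:
```python
from h import *
print(r.get_state()["tool_pos"])
c=r.get_calibration("side");p,d=r.snapshot("side");P=cloud(c,d)*1000;q=P.reshape(-1,3)
for z in(20,40,60,72):
    m=(abs(q[:,0]-485)<45)&(abs(q[:,1]-369)<42)&(abs(q[:,2]-z)<3)
    print(z,m.sum(),q[m].min(0).round()[:2],q[m].max(0).round()[:2])
```

```text
[0.51909399 0.01802146 0.15318062]
20 63 [440. 327.] [530. 411.]
40 73 [458. 344.] [509. 396.]
60 92 [453. 342.] [511. 400.]
72 165 [453. 338.] [515. 401.]
```

The pot stands in its bay at (484, 370). Next is the cone at (549, -171): grasp z is about 138, so the state z should be 82.

Request:
step_arm:
  series:
    - [6,-39,0,0,0,0,0]
    - [6,-40,0,0,0,0,0]
    - [6,-40,0,0,0,0,0]
    - [6,-40,0,0,0,0,0]
    - [6,-30,0,0,0,0,0]
    - [0,0,0,0,0,0,0]
    - [0,0,0,0,0,0,0]

```text
clock: 11.85
tool_pos: [0.5488, -0.1695, 0.1527]
eef_rot: [0.708, 0.707, 0.0, 0.0]
contact_force: [-0.2, 1.4, -0.0]
opening: 0.995
finger_force: 0.0
```

Request:
step_arm:
  series:
    - [0,0,-15,0,0,0,0]
    - [0,0,-20,0,0,0,0]
    - [0,0,-20,0,0,0,0]
    - [0,0,-15,0,0,0,0]
    - [0,0,0,0,0,0,0]
    - [0,0,0,0,0,0,0.1]
    - [0,0,0,0,0,0,0.2]
    - [0,0,0,0,0,0,0.3]
    - [0,0,0,0,0,0,0.4]
    - [0,0,0,0,0,0,0.6]
    - [0,0,0,0,0,0,0.6]
    - [0,0,0,0,0,0,0.6]
    - [0,0,0,0,0,0,0.6]
  force: 20

```text
clock: 13.15
tool_pos: [0.5492, -0.1695, 0.0826]
eef_rot: [0.707, 0.707, 0.0, 0.0]
contact_force: [-0.1, 0.7, 5.7]
opening: 0.57
finger_force: 21.8
```

Request:
step_arm:
  series:
    - [0,0,10,0,0,0,0.6]
    - [0,0,20,0,0,0,0.6]
    - [0,0,20,0,0,0,0.6]
    - [-2,15,0,0,0,0,0.6]
    - [-4,25,0,0,0,0,0.6]
    - [-4,30,0,0,0,0,0.6]
    - [-4,30,0,0,0,0,0.6]
    - [-4,30,0,0,0,0,0.6]
    - [-4,30,0,0,0,0,0.6]
    - [-4,30,0,0,0,0,0.6]
    - [-4,30,0,0,0,0,0.6]
    - [-4,30,0,0,0,0,0.6]
    - [-4,30,0,0,0,0,0.6]
    - [-4,30,0,0,0,0,0.6]
    - [-4,30,0,0,0,0,0.6]
    - [-4,30,0,0,0,0,0.6]
    - [-4,30,0,0,0,0,0.6]
    - [-3,20,0,0,0,0,0.6]
    - [0,0,0,0,0,0,0.6]
    - [0,0,0,0,0,0,0.6]

```text
clock: 15.15
tool_pos: [0.4905, 0.2505, 0.1312]
eef_rot: [0.707, 0.708, -0.001, -0.0]
contact_force: [0.0, -1.3, -1.0]
opening: 0.569
finger_force: 21.1
```

Run:
```python
from h import *
print(r.get_state()["tool_pos"])
c=r.get_calibration("side");p,d=r.snapshot("side");w,_=r.snapshot("wrist");P=cloud(c,d)*1000
print(P.reshape(-1,3)[0])
cv2.imwrite("pics/b4.png",cv2.resize(np.hstack([w,p]),(800,300)))
```

```text
[0.49046552 0.25050416 0.13123491]
[2590.07438006 -665.23573515  543.7651035 ]
```

View pics/b4.png

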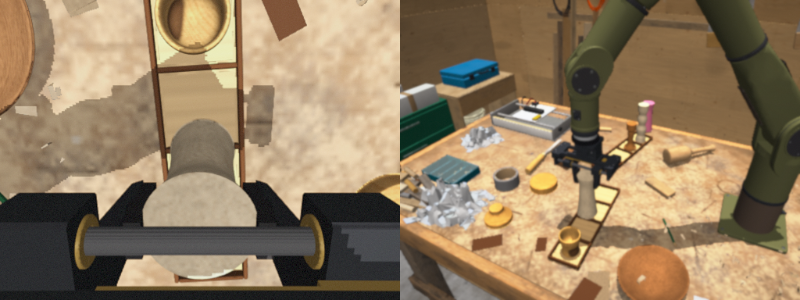

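The cone is held upright and the pot sits centred in its bay. I'll move over bay 2 and lower it.

Request:
step_arm:
  series:
    - [1,15,0,0,0,0,0.6]
    - [0,15,0,0,0,0,0.6]
    - [0,0,-15,0,0,0,0.6]
    - [0,0,-15,0,0,0,0.6]
    - [0,0,-10,0,0,0,0.6]
    - [0,0,-5,0,0,0,0.6]
    - [0,0,-1.5,0,0,0,0.6]
    - [0,0,0,0,0,0,0.6]
    - [0,0,0,0,0,0,0.6]

```text
clock: 16.15
tool_pos: [0.4932, 0.281, 0.086]
eef_rot: [0.707, 0.707, 0.001, 0.0]
contact_force: [0.3, 0.6, -1.2]
opening: 0.572
finger_force: 21.6
```

Request:
step_arm:
  series:
    - [0,0,-1,0,0,0,0.6]
    - [0,0,0,0,0,0,0.6]
    - [0,0,0,0,0,0,0.6]

```text
clock: 16.45
tool_pos: [0.4929, 0.2807, 0.0846]
eef_rot: [0.707, 0.707, 0.0, 0.0]
contact_force: [-0.2, 0.9, -1.8]
opening: 0.568
finger_force: 21.6
```

Request:
step_arm:
  series:
    - [0,-1,-1,0,0,0,0.6]
    - [0,0,0,0,0,0,0.6]
    - [0,0,-0.7,0,0,0,0.6]
    - [0,0,0,0,0,0,0.6]
    - [0,0,0,0,0,0,0.6]

```text
clock: 16.95
tool_pos: [0.4928, 0.2798, 0.0828]
eef_rot: [0.707, 0.707, 0.0, 0.0]
contact_force: [-0.9, 0.9, -1.6]
opening: 0.568
finger_force: 21.6
```

Request:
step_arm:
  series:
    - [0,0,-0.8,0,0,0,0.6]
    - [0,0,0,0,0,0,0.6]
    - [0,0,0,0,0,0,0.6]

```text
clock: 17.25
tool_pos: [0.4932, 0.2802, 0.0826]
eef_rot: [0.707, 0.707, 0.001, 0.0]
contact_force: [0.2, 0.0, 5.3]
opening: 0.571
finger_force: 21.8
```

Touchdown. I'm releasing, rising and going back for the candlestick.

Request:
step_arm:
  series:
    - [0,0,0,0,0,0,0.4]
    - [0,0,0,0,0,0,0.3]
    - [0,0,0,0,0,0,0.15]
    - [0,0,0,0,0,0,0]
    - [0,0,0,0,0,0,0]
    - [0,0,0,0,0,0,0]
    - [0,0,15,0,0,0,0]
    - [0,0,25,0,0,0,0]
    - [0,0,35,0,0,0,0]
    - [0,-10,0,0,0,0,0]
    - [2,-40,0,0,0,0,0]
    - [4,-40,0,0,0,0,0]
    - [4,-40,0,0,0,0,0]
    - [4,-40,0,0,0,0,0]
    - [4,-40,0,0,0,0,0]
    - [4,-40,0,0,0,0,0]
    - [4,-40,0,0,0,0,0]
    - [4,-40,0,0,0,0,0]
    - [4,-40,0,0,0,0,0]
    - [4,-40,0,0,0,0,0]

```text
clock: 19.25
tool_pos: [0.53, -0.1322, 0.1563]
eef_rot: [0.707, 0.707, -0.0, -0.0]
contact_force: [0.4, 0.6, 0.3]
opening: 1.001
finger_force: 0.0
```

Request:
step_arm:
  series:
    - [0,-40,0,0,0,0,0]
    - [0,-30,0,0,0,0,0]
    - [0,-20,0,0,0,0,0]
    - [0,0,0,0,0,0,0]
    - [0,0,0,0,0,0,0]

```text
clock: 19.75
tool_pos: [0.5303, -0.2194, 0.1564]
eef_rot: [0.707, 0.707, 0.0, -0.001]
contact_force: [1.5, 0.7, -0.4]
opening: 1.0
finger_force: 0.0
```

Run:
```python
from h import *
c=r.get_calibration("wrist");t=r.get_state()["tool_pos"];p,d=r.snapshot("wrist");P=cloud(c,d)*1000;q=P.reshape(-1,3)
for z0,x,y in((134,531,-250),(193,512,-341)):
    m=(np.hypot(q[:,0]-x,q[:,1]-y)<40)&(abs(q[:,2]-z0)<6);print(t,q[m].min(0).round(),q[m].max(0).round())
c=r.get_calibration("side");p,d=r.snapshot("side");q=cloud(c,d).reshape(-1,3)*1000
for z in(40,150,155):
    m=(abs(q[:,0]-492)<40)&(abs(q[:,1]-279)<40)&(abs(q[:,2]-z)<4);print("cone",z,q[m].min(0).round(),q[m].max(0).round())
```

```text
[ 0.53025325 -0.21943919  0.15638598] [ 511. -272.  128.] [ 554. -228.  137.]Traceback (most recent call last):
  File "<stdin>", line 4, in <module>
    return umr_minimum(a, axis, None, out, keepdims, initial, where)
ValueError: zero-size array to reduction operation minimum which has no identity
```

Request:
step_arm:
  series:
    - [2,-15,0,0,0,0,0]
    - [0,-15,0,0,0,0,0]
    - [0,-1,0,0,0,0,0]
    - [0,0,-15,0,0,0,0]
    - [0,0,-20,0,0,0,0]
    - [0,0,-25,0,0,0,0]
    - [0,0,-20,0,0,0,0]
    - [0,0,-13,0,0,0,0]
    - [0,0,0,0,0,0,0]
    - [0,0,0,0,0,0,0.1]
    - [0,0,0,0,0,0,0.2]
    - [0,0,0,0,0,0,0.3]
    - [0,0,0,0,0,0,0.4]
    - [0,0,0,0,0,0,0.5]
    - [0,0,0,0,0,0,0.65]
    - [0,0,0,0,0,0,0.65]
    - [0,0,0,0,0,0,0.65]
    - [0,0,0,0,0,0,0.65]
  force: 20

```text
clock: 21.6
tool_pos: [0.5332, -0.2514, 0.0642]
eef_rot: [0.707, 0.707, 0.0, 0.0]
contact_force: [1.0, -0.2, 2.0]
opening: 0.489
finger_force: 20.0
```

Run:
```python
from h import *
c=r.get_calibration("side");p,d=r.snapshot("side");q=cloud(c,d).reshape(-1,3)*1000
for z in(40,80,150,155):
    m=(abs(q[:,0]-492)<40)&(abs(q[:,1]-279)<40)&(abs(q[:,2]-z)<4)
    if m.any():print("cone",z,q[m].min(0).round(),q[m].max(0).round())
```

```text
cone 40 [466. 274.  36.] [514. 312.  44.]
cone 80 [469. 270.  76.] [511. 306.  84.]
cone 150 [466. 253. 146.] [521. 309. 154.]
cone 155 [465. 253. 151.] [521. 309. 158.]
```

The cone stands upright at (493, 281) and the candlestick is gripped at 43 mm. I'll carry it to bay 3 at (498, 189).

Request:
step_arm:
  series:
    - [0,0,10,0,0,0,0.65]
    - [0,0,20,0,0,0,0.65]
    - [0,0,20,0,0,0,0.65]
    - [-1,15,0,0,0,0,0.65]
    - [-2,25,0,0,0,0,0.65]
    - [-3,30,0,0,0,0,0.65]
    - [-3,30,0,0,0,0,0.65]
    - [-3,30,0,0,0,0,0.65]
    - [-3,30,0,0,0,0,0.65]
    - [-3,30,0,0,0,0,0.65]
    - [-2,30,0,0,0,0,0.65]
    - [-2,30,0,0,0,0,0.65]
    - [-2,30,0,0,0,0,0.65]
    - [-2,30,0,0,0,0,0.65]
    - [-2,30,0,0,0,0,0.65]
    - [-2,30,0,0,0,0,0.65]
    - [-2,30,0,0,0,0,0.65]
    - [-2,20,0,0,0,0,0.65]
    - [0,0,0,0,0,0,0.65]
    - [0,0,0,0,0,0,0.65]

```text
clock: 23.65
tool_pos: [0.4974, 0.1688, 0.1134]
eef_rot: [0.707, 0.708, -0.001, -0.0]
contact_force: [-0.0, -0.9, -2.3]
opening: 0.488
finger_force: 20.0
```

Request:
step_arm:
  series:
    - [0,10,0,0,0,0,0.65]
    - [0,9,0,0,0,0,0.65]
    - [0,0,-15,0,0,0,0.65]
    - [0,0,-15,0,0,0,0.65]
    - [0,0,-10,0,0,0,0.65]
    - [0,0,-6,0,0,0,0.65]
    - [0,0,-1.5,0,0,0,0.65]
    - [0,0,0,0,0,0,0.65]
    - [0,0,0,0,0,0,0.65]

```text
clock: 24.55
tool_pos: [0.4992, 0.1878, 0.0669]
eef_rot: [0.707, 0.707, 0.0, 0.0]
contact_force: [0.4, -0.9, -1.5]
opening: 0.49
finger_force: 20.0
```

Request:
step_arm:
  series:
    - [0,0,-0.8,0,0,0,0.65]
    - [0,0,0,0,0,0,0.65]
    - [0,0,0,0,0,0,0.65]

```text
clock: 24.85
tool_pos: [0.4989, 0.1877, 0.0659]
eef_rot: [0.707, 0.707, 0.0, 0.0]
contact_force: [0.3, 1.2, -1.8]
opening: 0.49
finger_force: 20.0
```

Request:
step_arm:
  series:
    - [0,0,-1,0,0,0,0.65]
    - [0,0,0,0,0,0,0.65]
    - [0,0,0,0,0,0,0.65]

```text
clock: 25.15
tool_pos: [0.4988, 0.1877, 0.0647]
eef_rot: [0.707, 0.707, 0.0, 0.0]
contact_force: [-0.6, -0.2, -2.7]
opening: 0.488
finger_force: 20.0
```

Request:
step_arm:
  series:
    - [0,0,-0.7,0,0,0,0.65]
    - [0,0,0,0,0,0,0.65]
    - [0,0,0,0,0,0,0.65]

```text
clock: 25.45
tool_pos: [0.499, 0.1878, 0.0642]
eef_rot: [0.707, 0.707, 0.0, 0.0]
contact_force: [-0.7, -0.3, 1.3]
opening: 0.489
finger_force: 20.0
```

Request:
step_arm:
  series:
    - [0,0,0,0,0,0,0.45]
    - [0,0,0,0,0,0,0.3]
    - [0,0,0,0,0,0,0.15]
    - [0,0,0,0,0,0,0]
    - [0,0,0,0,0,0,0]
    - [0,0,0,0,0,0,0]
    - [0,0,15,0,0,0,0]
    - [0,0,25,0,0,0,0]
    - [0,0,35,0,0,0,0]
    - [0,-10,35,0,0,0,0]
    - [0,-40,10,0,0,0,0]
    - [2,-40,0,0,0,0,0]
    - [2,-40,0,0,0,0,0]
    - [2,-40,0,0,0,0,0]
    - [2,-40,0,0,0,0,0]
    - [2,-40,0,0,0,0,0]
    - [2,-40,0,0,0,0,0]
    - [0,-40,0,0,0,0,0]
    - [0,-40,0,0,0,0,0]
    - [0,-40,0,0,0,0,0]

```text
clock: 27.45
tool_pos: [0.5105, -0.2239, 0.184]
eef_rot: [0.707, 0.707, 0.0, -0.0]
contact_force: [1.1, -0.0, 0.2]
opening: 1.004
finger_force: 0.0
```

Request:
step_arm:
  series:
    - [0,-40,0,0,0,0,0]
    - [0,-20,0,0,0,0,0]
    - [0,0,0,0,0,0,0]
    - [0,0,0,0,0,0,0]

```text
clock: 27.85
tool_pos: [0.5106, -0.2815, 0.1837]
eef_rot: [0.707, 0.707, 0.0, -0.001]
contact_force: [0.3, 0.7, -0.1]
opening: 1.0
finger_force: 0.0
```

Run:
```python
from h import *
c=r.get_calibration("wrist");t=r.get_state()["tool_pos"];p,d=r.snapshot("wrist");cs=r.get_calibration("side");ps,ds=r.snapshot("side");print(t)
for n,P,z0,x,y in(("w",cloud(c,d),193,512,-341),("s",cloud(cs,ds),193,512,-341),("cand",cloud(cs,ds),131,499,188),("candfoot",cloud(cs,ds),20,499,188)):
    q=P.reshape(-1,3)*1000
    m=(np.hypot(q[:,0]-x,q[:,1]-y)<38)&(abs(q[:,2]-z0)<6);
    if m.any():print(n,q[m].min(0).round(),q[m].max(0).round())
```

```text
[ 0.51060196 -0.28150813  0.18373183]
w [ 489. -366.  187.] [ 536. -318.  196.]
s [ 488. -361.  187.] [ 535. -314.  194.]
cand [476. 169. 125.] [520. 214. 136.]
candfoot [469. 152.  14.] [508. 218.  26.]
```

Request:
step_arm:
  series:
    - [1,-30,0,0,0,0,0]
    - [0,-28,0,0,0,0,0]
    - [0,0,0,0,0,0,0]
    - [0,0,-15,0,0,0,0]
    - [0,0,-25,0,0,0,0]
    - [0,0,-25,0,0,0,0]
    - [0,0,-13,0,0,0,0]
    - [0,0,0,0,0,0,0]
    - [0,0,0,0,0,0,0.1]
    - [0,0,0,0,0,0,0.2]
    - [0,0,0,0,0,0,0.3]
    - [0,0,0,0,0,0,0.4]
    - [0,0,0,0,0,0,0.5]
    - [0,0,0,0,0,0,0.65]
    - [0,0,0,0,0,0,0.65]
    - [0,0,0,0,0,0,0.65]
    - [0,0,0,0,0,0,0.65]
  force: 20

```text
clock: 29.65
tool_pos: [0.5122, -0.3404, 0.1063]
eef_rot: [0.707, 0.707, 0.0, 0.0]
contact_force: [-0.0, -0.4, 3.4]
opening: 0.509
finger_force: 19.7
```

Request:
step_arm:
  series:
    - [0,0,10,0,0,0,0.65]
    - [0,0,20,0,0,0,0.65]
    - [0,0,20,0,0,0,0.65]
    - [0,15,0,0,0,0,0.65]
    - [-1,25,0,0,0,0,0.65]
    - [-1,30,0,0,0,0,0.65]
    - [-1,30,0,0,0,0,0.65]
    - [-1,30,0,0,0,0,0.65]
    - [-1,30,0,0,0,0,0.65]
    - [-1,30,0,0,0,0,0.65]
    - [-1,30,0,0,0,0,0.65]
    - [-1,30,0,0,0,0,0.65]
    - [0,30,0,0,0,0,0.65]
    - [0,30,0,0,0,0,0.65]
    - [0,30,0,0,0,0,0.65]
    - [0,30,0,0,0,0,0.65]
    - [0,25,0,0,0,0,0.65]
    - [0,15,0,0,0,0,0.65]
    - [0,0,0,0,0,0,0.65]
    - [0,0,0,0,0,0,0.65]
  force: 25

```text
clock: 31.65
tool_pos: [0.5026, 0.0695, 0.1555]
eef_rot: [0.707, 0.707, -0.001, -0.0]
contact_force: [1.2, -1.2, -1.4]
opening: 0.509
finger_force: 24.9
```

Run:
```python
from h import *
t=r.get_state()["tool_pos"]*1000;cs=r.get_calibration("side");ps,ds=r.snapshot("side");w,_=r.snapshot("wrist");print(t)
q=cloud(cs,ds).reshape(-1,3)*1000
for z in(64,80,100,120,140):
    m=(abs(q[:,0]-t[0])<40)&(abs(q[:,1]-t[1])<40)&(abs(q[:,2]-z)<5);
    if m.any():print(z,q[m].min(0).round(),q[m].max(0).round())
print("low",[np.sort(q[(abs(q[:,0]-t[0])<15)&(abs(q[:,1]-t[1]-15)<12)&(q[:,2]>22)][:,2])[:5].round()])
cv2.imwrite("pics/b5.png",cv2.resize(np.hstack([w,ps]),(800,300)))
```

```text
[502.61377233  69.51271144 155.48377641]
64 [479.  59.  59.] [523.  93.  69.]
80 [481.  55.  75.] [524.  92.  85.]
100 [482.  72.  95.] [516.  90. 104.]
120 [479.  61. 115.] [523.  94. 125.]
140 [485.  63. 135.] [517.  88. 145.]
low [array([55., 55., 55., 55., 55.])]
```

View pics/b5.png

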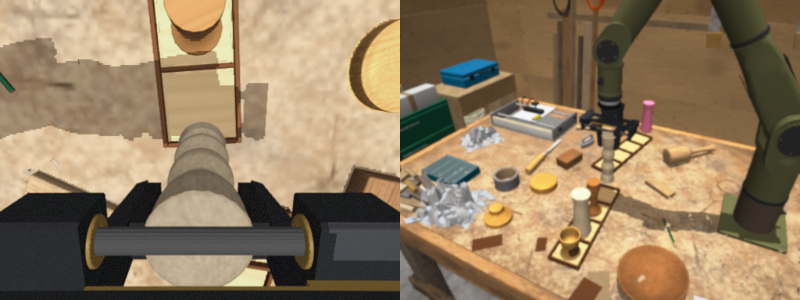

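The spindle hangs upright, and the side view shows the other three pieces standing in their bays. I'll move over bay 4 at (504, 99) and lower it.

Request:
step_arm:
  series:
    - [1,15,0,0,0,0,0.65]
    - [0,14,0,0,0,0,0.65]
    - [0,0,0,0,0,0,0.65]
    - [0,0,-15,0,0,0,0.65]
    - [0,0,-15,0,0,0,0.65]
    - [0,0,-10,0,0,0,0.65]
    - [0,0,-6,0,0,0,0.65]
    - [0,0,-1,0,0,0,0.65]
    - [0,0,0,0,0,0,0.65]
    - [0,0,0,0,0,0,0.65]

```text
clock: 32.75
tool_pos: [0.5052, 0.0987, 0.1095]
eef_rot: [0.707, 0.707, 0.0, 0.0]
contact_force: [-0.2, 1.0, -0.6]
opening: 0.508
finger_force: 24.9
```

Request:
step_arm:
  series:
    - [0,0,-1,0,0,0,0.65]
    - [0,0,0,0,0,0,0.65]
    - [0,0,0,0,0,0,0.65]

```text
clock: 33.05
tool_pos: [0.5049, 0.0987, 0.1082]
eef_rot: [0.707, 0.707, 0.0, 0.0]
contact_force: [-0.5, 0.2, -2.0]
opening: 0.507
finger_force: 24.9
```

Request:
step_arm:
  series:
    - [0,0,-1,0,0,0,0.65]
    - [0,0,0,0,0,0,0.65]
    - [0,0,0,0,0,0,0.65]

```text
clock: 33.35
tool_pos: [0.5048, 0.0987, 0.107]
eef_rot: [0.707, 0.707, -0.0, 0.0]
contact_force: [-0.8, -0.5, -1.8]
opening: 0.509
finger_force: 24.9
```

Request:
step_arm:
  series:
    - [0,0,-0.7,0,0,0,0.65]
    - [0,0,0,0,0,0,0.65]
    - [0,0,0,0,0,0,0.65]

```text
clock: 33.65
tool_pos: [0.505, 0.0987, 0.1064]
eef_rot: [0.707, 0.707, 0.0, 0.0]
contact_force: [-0.2, 0.9, -0.1]
opening: 0.508
finger_force: 24.9
```

The force has gone from -1.8 N to about 0 at the pick height, so the foot is on the floor. One last small step, then I release and rise clear.

Request:
step_arm:
  series:
    - [0,0,-0.4,0,0,0,0.65]
    - [0,0,0,0,0,0,0.65]
    - [0,0,0,0,0,0,0.45]
    - [0,0,0,0,0,0,0.3]
    - [0,0,0,0,0,0,0.15]
    - [0,0,0,0,0,0,0]
    - [0,0,0,0,0,0,0]
    - [0,0,0,0,0,0,0]
    - [0,0,15,0,0,0,0]
    - [0,0,25,0,0,0,0]
    - [0,0,35,0,0,0,0]
    - [0,0,30,0,0,0,0]
    - [10,-30,10,0,0,0,0]
    - [10,-40,0,0,0,0,0]
    - [10,-40,0,0,0,0,0]
    - [10,-40,0,0,0,0,0]
    - [0,0,0,0,0,0,0]
    - [0,0,0,0,0,0,0]

```text
clock: 35.45
tool_pos: [0.5445, -0.0523, 0.2207]
eef_rot: [0.708, 0.706, -0.0, -0.0]
contact_force: [-0.5, 1.0, 0.9]
opening: 1.0
finger_force: 0.0
```

Run:
```python
from h import *
cs=r.get_calibration("side");ps,ds=r.snapshot("side");w,_=r.snapshot("scene")
q=cloud(cs,ds).reshape(-1,3)*1000
for n,x,y,z in(("pot",485,369,72),("cone",492,279,153),("cand",498,189,131),("spin",504,99,190)):
    m=(np.hypot(q[:,0]-x,q[:,1]-y)<40)&(abs(q[:,2]-z)<6);print(n,((q[m].min(0)+q[m].max(0))/2).round(),q[m][:,2].max().round())
cv2.imwrite("pics/b6.png",cv2.resize(np.hstack([w,ps]),(800,300)))
```

```text
pot [484. 369.  72.] 77.0
cone [494. 282. 152.] 157.0
cand [498. 191. 130.] 135.0
spin [505. 100. 189.] 194.0
```

View pics/b6.png

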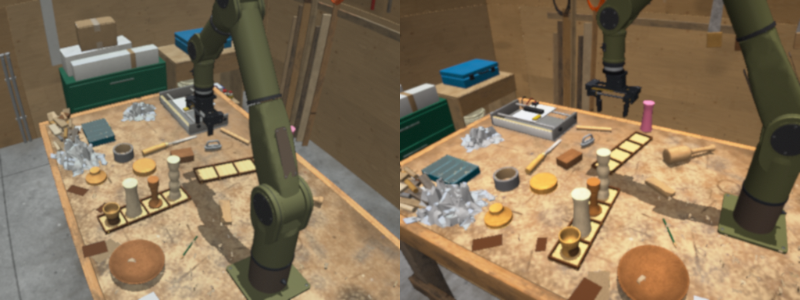

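All four stand upright in the new tray in the order pot, cone, candlestick, spindle. The sanding block, brush, round blank and pink piece are where they were, and the robot is clear.

```bash
python3 -c "
from plant import r
print(r.finish_job())"
```

```text
the job is handed in; nothing more can be done
None
```

The job is handed in: pot, cone, candlestick and spindle stand upright in the other tray in their original left-to-right order, set down under force feedback in about 36 s. The first pot grasp closed on air because the fingertips sit 37 mm higher than the reported TCP, so I corrected for that by camera.

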